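# Fit the ferrule to a gouge handle and present it

## Task

A new gouge handle stands tenon-up in the bench block: find which of the two loose brass ferrules slides over its tenon (the one with the wide bore), put that one all the way down to the wooden shoulder and let go of it, and lay the other in the empty reject tray. Then grip the wooden handle itself, draw it out of the block and turn it to lean about halfway between upright and level, ferrule end up so that the ferrule stays on. Finish while still holding it so, still and raised more than a hand's breadth (100 mm) above the bench, and leave the mallet, gouge and carved turtle where they lie.

Things in the scene. Friction and masses are not known exactly. Their poses are not given: they have to be found in the camera images.
- handle: loose wooden handle, about 85 g, 120 mm long: butt 30 mm dia (to 45 mm), belly 36 mm dia (straight from 55 to 108 mm, three dark lines), neck 29 mm, flat shoulder, then a paler tenon 23 mm dia, 22 mm long, last 4 mm tapering to 17 mm. Origin at the centre of the butt end, z to the tenon. At first upright with 40 mm in the block, origin 10 mm up; lifts out freely
- shoulder (a point): point on the handle's axis at the shoulder, 120 mm from the butt, where the tenon begins and the ferrule must come to rest; z points along the tenon
- block: the dark wooden bench block, fixed, 100 x 100 x 50 mm, with one blind round hole of 33 mm, 40 mm deep, in the middle of its top. Origin at the centre of its underside, z up
- wide_center (a point): centre of the wide-bored brass ferrule, a loose plain ring of 32 mm outside diameter, 26 mm bore and 18 mm height, 45 g or so, lying flat on the bench (centre 9 mm up); z is its axis. It slides freely over the 23 mm tenon; when home its centre is 9 mm beyond the shoulder.
- narrow_center (a point): centre of the narrow-bored brass ferrule: same outside (32 mm diameter, 18 mm high) but an 18 mm bore and so a thick wall; it does not pass over the tenon. Lies flat on the bench, about 45 g; the two ferrules may be either way round
- mallet: bystander: mallet lying flat, 170 mm long, brass head of 48 mm diameter and 75 mm length across its +x end, grey handle to -x; origin on the bench below the handle's head end
- gouge: bystander: finished gouge lying flat, 250 mm long, wooden handle to -x, blade to +x, up to 28 mm high; origin on the bench below its ferrule
- tray: shallow open wooden reject tray, fixed, 130 x 130 mm outside, 25 mm high, walls and floor 5 mm thick, empty at first; origin at the centre of its underside, z up
- turtle: bystander: half-carved wooden turtle with round leg stubs, about 200 mm across and 60 mm high, head to -x; origin at the centre of its underside

How it is judged:
By the outcome, as a careful person would: the job done as asked, in the order asked, and still so for the second after the job is handed in, while the arm keeps its last pose, push and grip.
It also fails if it takes over 58 s, if anything falls off the work surface, if the arm or the gripper's body presses on something with over 40 N, if the wrist force passes 120 N, or if a joint passes its speed limit or range.

## Robot

A 7-joint arm with a two-finger parallel gripper is mounted at the origin on the work surface. World frame = base frame: x ahead of the robot, y to its left, z up, the work surface at z = 0. Lengths are in mm, angles in rad, forces in N, time in s.
With the tool pointing down it reaches from about 425 to 1025 mm from the base axis. Payload 9.4 kg.
Tool frame: the origin (TCP) lies at the very end of the fingers, on their centre line; the grasp point (between the pads) lies 19 mm behind it (env.grip_point_offset is the distance from the TCP to the grasp point, in mm); z points along the fingers, y is the line along which they close (so a half turn about z gives the same grasp; the last joint's range is limited). The gripper opens to 85 mm and grips with 20 to 120 N. Pads are 22 mm wide; open, the fingers measure 114 mm over their backs; the gripper's body (76 mm by 85 mm) begins 54 mm behind the grasp point. The pads swing forward as they close: fully open they stand 13 mm farther back than shut.
Start: joints at [1.164, 0.599, -0.003, 1.599, 0.002, 0.943, -0.08], TCP at [234.785, -685.93, 231.275] pointing down, gripper open.
Joint ranges: [-2.57, 2.57], [-0.35, 1.97], [-1.29, 1.29], [0.11, 2.56], [-1.05, 4.19], [0.11, 1.86], [-2.63, 2.63]. Speed limits (rad/s): [2.22, 2.22, 3.01, 3.01, 3.14, 3.14, 3.14].

## Interface

Orientations are given as a unit quaternion [x, y, z, w].
In Python, from bench import env gives the robot as it stands.
- The arm moves only by the tool play_rows, never from a script. Its argument "commands" is a list of rows, each a list of 7 numbers: the shift along the tool's x, y, z in m, then the turn, a rotation vector about the tool's x, y, z in rad, then the finger opening in m, from 0 to 0.0854. A call has exactly 8 rows; each row shifts and turns the commanded pose from where the row before left it, along the tool's axes as they then stand; what a row does not reach is not made up. A row lasts 1/8 s, in which the tool goes at most 62.5 mm and 10.7 degrees, less where a joint would pass 70% of its speed; a pose out of reach is approached as far as the arm can. A call is refused whole if a number of a shift passes 0.0625 or a number of a turn 0.188, either way. A call with a gripper value outside its range is refused whole. The fingers move at their own pace and stop on an object; the grip force is fixed at half the most. Time passes only in rows, so rows that do not move let the fingers close, or fill a call up. It gives the time, the measured TCP pose, the force, the opening and the grip force at its end, in the units of the state.
- env.state(): the state, without advancing time (a new reading comes with each control period).
- env.grab_frame(name): name is "side" or "top"; returns (picture, depth): 400x640x3 uint8, red, green, blue; 400x640 float32, mm along the optical axis (not along the pixel's ray), 0 where there is no reading.
- env.calibration(name): a dict with "camera_matrix" (3x3 intrinsics, pixels), "k1" (the pictures are not rectified: a ray, as slopes to the right and down, at radius r is drawn at 1 + k1 r^2 times it, then the intrinsics apply), "R" (3x3) and "t" (3): a world point X has camera coordinates R X + t. Camera axes: x right, y down, z forward; pixel columns grow to the right and rows downward; lengths in mm; the calibration is good to about 2 mm. A picture is of the moment at which its call begins. calibration takes no time and is no camera call.
- env.sign_off(): hands the job in; it is judged then, once.
The state is a dict: "t": time; "joint_positions": joint angles; "qd": joint speeds; "joint_efforts": joint torques, N m; "ee_pos": TCP position; "orientation": TCP orientation; "force": force on the tool from outside, world axes, zero at the start; "ft_torque": the same for the moment, N m; "width": opening from 0.0 (shut) to 1.0 (fully open); "finger_force": force on a finger pad.
Only numpy, scipy, OpenCV 4.12 (cv2) and the standard library are available. Lean on these libraries where they do the work, as an engineer would, in place of code of your own. Each camera call takes 0.05 s, during which the arm holds its last target. There are 200 camera calls.

## Working session

There is one attempt and no reset: what is moved stays moved. The work goes in short steps, Python scripts to look and compute and a tool call to move; the robot and the scene stay as the last step left them, time stands still between calls to the robot, and variables do not carry over. Pictures are saved under pics/ and viewed, at most 10 in all, crops included, and the job is handed in when it is done.

Besides the shell and the picture viewer there is one more tool, called after "Emit:" as name(argument=value, ...) on one line, values as JSON. play_rows: Moves the arm, as the interface text tells. Its arguments: {"type":"object","properties":{"commands":{"type":"array"}},"required":["commands"]}

```bash
mkdir -p pics; ls
python3 - <<'E'
from bench import env
import cv2,numpy as np
for n in("top","side"):
    p,d=env.grab_frame(n); np.savez(f"pics/{n}0.npz",p=p,d=d)
    cv2.imwrite(f"pics/{n}0.png",p[:,:,::-1]); print(env.calibration(n))
print(env.state(),env.grip_point_offset)
E
```

```text
pics
{'camera_matrix': array([[375.85357522,   0.        , 320.31904502],
       [  0.        , 375.85357522, 202.14631494],
       [  0.        ,   0.        ,   1.        ]]), 'k1': -0.04450910150849918, 'R': array([[-0.0117685 , -0.99989136,  0.00887537],
       [-0.98780603,  0.0102473 , -0.15535201],
       [ 0.15524419, -0.0105954 , -0.98781931]]), 't': array([ -10.47867553,  597.79512354, 1136.1907752 ])}
{'camera_matrix': array([[379.91660151,   0.        , 322.14528195],
       [  0.        , 379.91660151, 198.17731222],
       [  0.        ,   0.        ,   1.        ]]), 'k1': 0.02702687300191364, 'R': array([[-0.99661158, -0.08208252,  0.00527501],
       [-0.05637318,  0.63494359, -0.770499  ],
       [ 0.05989517, -0.76818559, -0.63741938]]), 't': array([ 613.29044785,   97.28385917, 1091.70391108])}
{'t': 0.1, 'joint_positions': array([ 1.16432249,  0.60007231, -0.00252504,  1.6000425 ,  0.0017592 ,
        0.94291073, -0.07979651]), 'qd': array([ 0.00111786,  0.00020757, -0.00064261, -0.00153261,  0.00040017,
       -0.00242293,  0.00116417]), 'joint_efforts': array([ 6.99069540e-03, -7.77987957e+01,  1.57009028e+00, -2.58623797e+01,
        1.26070328e-02,  5.45986433e-03,  4.82910104e-05]), 'ee_pos': array([ 234.62669134, -685.53885233,  230.48656336]), 'orientation': array([ 9.86434796e-01,  1.64152009e-01, -1.71497300e-04, -6.94468449e-04]), 'force': array([ 0.32182425, -0.22326214, -0.04203045]), 'ft_torque': array([ 0.00931326, -0.01315402, -0.0624892 ]), 'finger_force': 0.0, 'width': 0.9975734655147848} 18.700000000000003
```

View pics/top0.png

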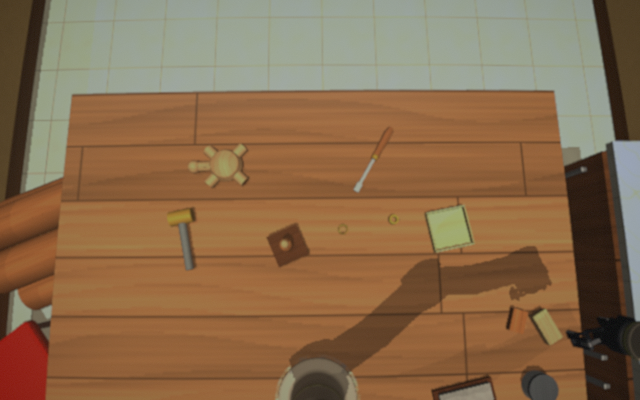

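View pics/side0.png

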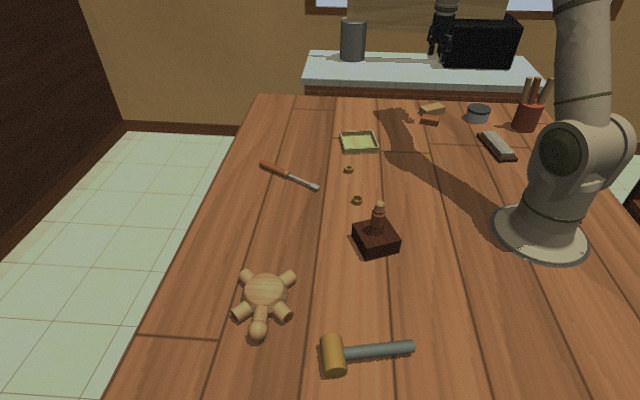

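Top view: handle in block at about (286,243), rings at (342,229) and (392,219), tray (449,229). Side view: rings at (357,200) and (348,170), handle (378,215). Next I'll magnify the rings and measure.

```bash
cat > h.py <<'E'
from bench import env
import cv2,numpy as np
from scipy.spatial.transform import Rotation as Rn
def ray(n,u,v):
    c=env.calibration(n);K=c["camera_matrix"];s=np.array([(u-K[0,2])/K[0,0],(v-K[1,2])/K[1,1]]);q=s.copy()
    for _ in range(10): q=s/(1+c["k1"]*(q@q))
    return -c["R"].T@c["t"], c["R"].T@np.array([*q,1])
def onplane(n,u,v,z):
    o,d=ray(n,u,v); return o+d*(z-o[2])/d[2]
def proj(n,X):
    c=env.calibration(n);K=c["camera_matrix"];x=c["R"]@np.asarray(X,float)+c["t"];s=x[:2]/x[2];s=s*(1+c["k1"]*(s@s))
    return K[0,0]*s+K[:2,2]
def two(a,b):
    (o,d),(p,e)=a,b; A=np.stack([d,-e],1);k=np.linalg.lstsq(A,p-o,rcond=None)[0]
    return (o+d*k[0]+p+e*k[1])/2, np.linalg.norm(o+d*k[0]-p-e*k[1])
def delta(goal,Rgoal=None):
    s=env.state();R=Rn.from_quat(s["orientation"]);print("tool shift",R.inv().apply(np.asarray(goal)-s["ee_pos"]).round(1))
    if Rgoal is not None: print("turn",(R.inv()*Rgoal).as_rotvec().round(4))
E
python3 - <<'E'
from h import *
T=np.load("pics/top0.npz");S=np.load("pics/side0.npz")
def cr(p,u,v,r=20): return cv2.resize(p[v-r:v+r,u-r:u+r],(280,280),interpolation=cv2.INTER_CUBIC)
a=np.hstack([cr(T['p'],342,229),cr(T['p'],392,219)]);b=np.hstack([cr(S['p'],357,200),cr(S['p'],348,170)])
cv2.imwrite("pics/c1.png",np.vstack([a,b])[:,:,::-1])
for n,I,pts in(("top",T,[(342,229),(392,219)]),("side",S,[(357,200),(348,170)])):
    hsv=cv2.cvtColor(I['p'],cv2.COLOR_RGB2HSV)
    for u,v in pts:
        h=hsv[v-9:v+10,u-9:u+10].astype(int)
        print(n,u,v);print(h[9,:,0],h[9,:,2]); 
for n,u,v,z in(("top",342.3,229,18),("side",357,200,18),("top",392.5,219,18),("side",348,170,18),("top",449,229,25),("top",286,243,152)):print(n,onplane(n,u,v,z).round(1))
for q in [(378.5,203)]: print(two(ray("top",286,243),ray("side",379.5,203.5)))
E
```

```text
top 342 229
[17 17 17 17 17 18 18 17 17 17 17 17 17 18 18 17 17 17 17] [162 162 161 161 151 140 147 159 163 164 164 162 154 144 146 157 161 161
 162]
top 392 219
[15 15 16 15 16 18 22 21 19 16 15 15 16 21 22 20 18 16 16] [161 163 163 160 144 121 126 150 160 160 160 149 128 126 146 152 152 157
 162]
side 357 200
[13 14 13 13 20 19 17 18 18 17 19 19 19 19 14 13 14 14 13] [145 152 155 126  61  89 115 123 145 144 111  99 123 123 118 162 162 159
 160]
side 348 170
[14 13 13 13 14 17 18 19 19 21 21 20 18 19 14 13 14 15 15] [138 148 153 156 129  65  59  64  76  90  99  87  71  77 119 164 159 158
 158]
top [514.7 -86.5  18. ]
side [514.1 -76.9  18. ]
top [ 544.9 -248.7   18. ]
side [ 546.5 -233.8   18. ]
top [ 509.9 -427.8   25. ]
top [465.7  82.  152. ]
(array([464.69499826,  82.94288821, 143.41030346]), np.float64(2.7826621881374956))
```

View pics/c1.png

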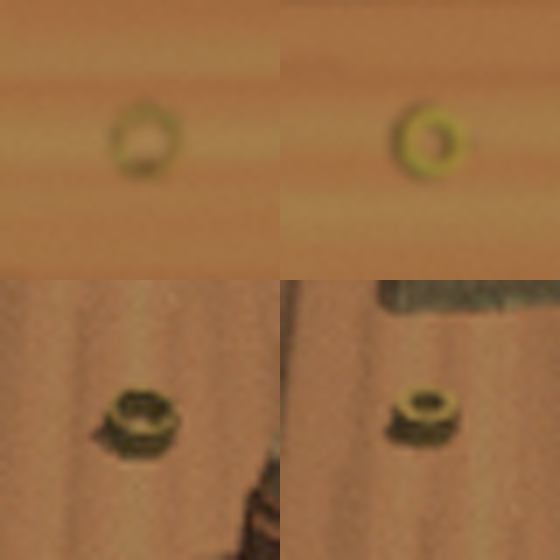

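The magnified view settles it: the ring near the block (342,229 top) has the thin wall, so it is the wide one. The far ring (392,219) has a thick wall and is the narrow one. Next I'll refine the positions.

Run:
```python
from h import *
T=np.load("pics/top0.npz");S=np.load("pics/side0.npz")
for nm,t,s in(("wide",(342.2,228.5),(357.5,197.8)),("narrow",(392.9,218.5),(348.5,167.1))):
    print(nm,onplane("top",*t,18).round(1),onplane("side",*s,18).round(1),two(ray("top",*t),ray("side",*s)))
# ring ellipses by saliency against local background
for nm,n,I,(u,v) in(("wide","top",T,(342,229)),("narrow","top",T,(392,219)),("wide","side",S,(357,198)),("narrow","side",S,(348,169))):
    lab=cv2.cvtColor(I['p'],cv2.COLOR_RGB2LAB).astype(float);r=10
    c=lab[v-r:v+r+1,u-r:u+r+1];bg=np.median(np.concatenate([c[:2].reshape(-1,3),c[-2:].reshape(-1,3)]),0)
    m=(np.linalg.norm((c-bg)*[.5 if n=="top" else 1,1,1],axis=2)>(9 if n=="top" else 25)).astype(np.uint8)
    ys,xs=np.nonzero(m);print(nm,n,"bbox",xs.min()+u-r,xs.max()+u-r,ys.min()+v-r,ys.max()+v-r)
    print("\n".join("".join(".#"[k] for k in q) for q in m))
def cr(p,u,v,r=40): return cv2.resize(p[v-r:v+r,u-r:u+r],(400,400),interpolation=cv2.INTER_CUBIC)
cv2.imwrite("pics/c2.png",np.hstack([cr(T['p'],286,243),cr(S['p'],376,228)])[:,:,::-1])
```

```text
wide [516.3 -86.3  18. ] [512.7 -87.7  18. ] (array([514.44458117, -85.9300206 ,  19.76593384]), np.float64(3.37217053136446))
narrow [ 546.5 -250.1   18. ] [ 545.3 -251.1   18. ] (array([ 545.8565424, -249.7730632,   19.0578705]), np.float64(1.1289759953337601))
wide top bbox 338 346 224 234
.....................
.....................
.....................
.....................
.....................
.........###.........
........#######......
.............##......
......#.......#......
......#..............
......#..............
.......#.............
......##.............
.......######........
........#####........
..........#..........
.....................
.....................
.....................
.....................
.....................
narrow top bbox 388 398 214 223
.....................
.....................
.....................
.....................
.....................
.........#..#........
........#######......
......##########.....
......####..#####....
......####...####....
......###....####....
......####...####....
......#####..###.....
.......########......
....
[... 437 characters left out ...]
#......
....####...##..#.....
...######...###......
...############......
....###########......
.....#########.......
.......######........
.....................
.....................
.....................
narrow side bbox 343 353 166 173
.....................
.....................
.....................
.....................
.....................
.....................
.....................
.........####........
.........#####.......
......#..####........
......##......##.....
......##########.....
.....###########.....
.....##########......
......########.......
.....................
.....................
.....................
.....................
.....................
.....................
```

View pics/c2.png

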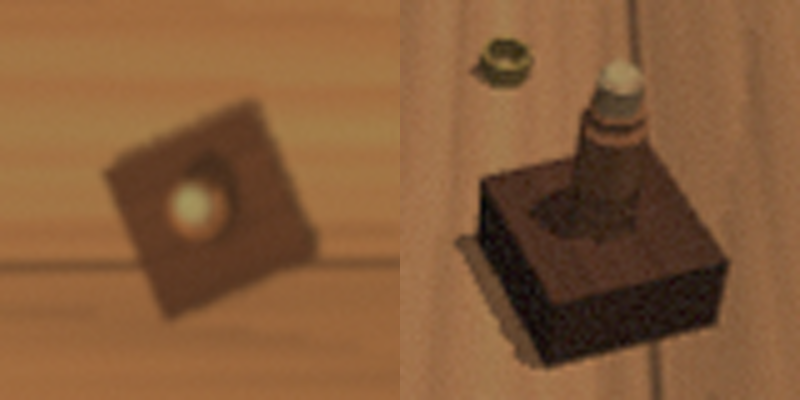

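Emit:
play_rows(commands=[[0,0,0,0,0,0.165,0.085],[0,0,0,0,0,0.165,0.085],[0.024,-0.055,0,0,0,0,0.085],[0.024,-0.055,0,0,0,0,0.085],[0.024,-0.055,0,0,0,0,0.085],[0.024,-0.055,0,0,0,0,0.085],[0.024,-0.055,0,0,0,0,0.085],[0.024,-0.055,0,0,0,0,0.085]])

```text
t: 1.1
ee_pos: [379.4, -354.0, 231.2]
orientation: [1.0, -0.0, 0.0, -0.0]
force: [1.6, -0.8, 0.9]
width: 0.996
finger_force: 0.0
```

Block top-face corners in the left crop are about (255,98), (318,235), (168,318) and (108,172). The tenon top is at (192,206) in the top crop and (222,70) in the side crop.

Run:
```python
from h import *
C=lambda x,y:(246+x/5-.5,203+y/5-.5)
P=[onplane("top",*C(*q),50) for q in((255,98),(318,235),(168,318),(108,172))]
print(np.round(P,1),np.mean(P,0), [np.linalg.norm(P[i]-P[i-1]).round() for i in range(4)])
D=lambda x,y:(336+(x-400)/5-.5,188+y/5-.5)
P=[onplane("side",*D(*q),50) for q in((482,182),(552,303),(727,262),(650,150))]
print(np.round(P,1),np.mean(P,0))
t=C(190,205);s=D(622,70)
print(onplane("top",*t,150),onplane("side",*s,152),two(ray("top",*t),ray("side",*s)))
# tenon pale mask, top+side
for n in("top","side"):
    I=np.load(f"pics/{n}0.npz")['p'];hsv=cv2.cvtColor(I,cv2.COLOR_RGB2HSV)
    u,v=(285,244) if n=="top" else (380,206);r=12
    print(n);print(hsv[v-r:v+r+1,u-r:u+r+1,1]); 
print(proj("top",[466,82,151]),proj("side",[466,82,151]))
```

```text
[[535.1  57.8  50. ]
 [449.9  19.2  50. ]
 [400.4 111.4  50. ]
 [490.  148.9  50. ]] [468.83881656  84.31063942  50.        ] [np.float64(102.0), np.float64(93.0), np.float64(105.0), np.float64(97.0)]
[[528.5  65.4  50. ]
 [490.8 152.1  50. ]
 [399.4 114.9  50. ]
 [435.5  31.1  50. ]] [463.55622482  90.86634795  50.        ]
[464.42079996  89.2548881  150.        ] [463.27123518  85.5372446  152.        ] (array([463.93208686,  88.86920256, 154.8064169 ]), np.float64(0.5274910940452651))
top
[[147 153 148 151 155 153 153 162 154 158 157 158 157 152 153 160 155 160
  155 155 159 161 156 159 164]
 [154 153 157 154 152 161 158 158 161 156 163 157 159 153 156 154 161 157
  156 166 161 153 159 159 160]
 [157 155 152 165 158 163 157 163 155 157 159 164 158 150 150 159 155 154
  158 158 164 162 151 160 155]
 [156 157 154 159 154 158 161 158 165 160 158 149 154 154 158 147 148 153
  157 163 155 159 163 158 159]
 [161 163 158 160 161 157 157 153 163 159 152 153 158 150 145 148 159 153
  157 149 164 162 159 160 161]
 [153 154 158 157 153 153 160 159 164 159 158 150 148 151 156 148 152 160
  16
[... 4009 characters left out ...]
 137 143 138]
 [141 132 137 139 146 157 150 143 121 145 125 125 145 145 153 147 143 151
  137 137 139 134 130 135 135]
 [136 141 137 132 183 152 147 141 142 161 124 149 147 170 147 147 151 150
  133 141 137 139 130 137 135]
 [133 139 140 136 170 137 149 139 147 152 151 163 143 153 151 152 159 142
  135 138 139 135 135 137 138]
 [141 138 134 135 149 125 155 148 140 144 142 155 157 154 163 144 152 133
  137 136 129 133 137 138 136]
 [134 139 140 132 148 130 113 143 145 128 155 136 151 159 139 147 131 159
  135 144 139 131 130 138 137]
 [140 140 137 140 148 182 139 118 151 119 153 186 141 128 143 164 170 158
  132 138 130 137 135 136 138]]
[286.04418513 242.89413647] [378.72331356 200.84282437]
```

Emit:
play_rows(commands=[[0.017,-0.034,0.02,0,0,0,0.085],[0.017,-0.034,0.02,0,0,0,0.085],[0.017,-0.034,0.02,0,0,0,0.085],[0.017,-0.034,0.02,0,0,0,0.085],[0.017,-0.034,0.02,0,0,0,0.085],[0.017,-0.034,0.02,0,0,0,0.07],[0.017,-0.034,0.02,0,0,0,0.07],[0.017,-0.032,0.02,0,0,0,0.07]])

```text
t: 2.1
ee_pos: [515.4, -84.7, 70.4]
orientation: [1.0, 0.0, -0.0, 0.0]
force: [0.3, -0.1, 0.1]
width: 0.817
finger_force: 0.0
```

Emit:
play_rows(commands=[[0,0,0.03,0,0,0,0.06],[0,0,0.02,0,0,0,0.055],[0,0,0.012,0,0,0,0.055],[0,0,0.005,0,0,0,0.05],[0,0,0,0,0,0,0.04],[0,0,0,0,0,0,0.02],[0,0,0,0,0,0,0.02],[0,0,0,0,0,0,0.02]])

```text
t: 3.1
ee_pos: [515.1, -86.2, 5.1]
orientation: [1.0, -0.0, 0.001, 0.0]
force: [-1.3, -1.0, 7.1]
width: 0.345
finger_force: 59.3
```

```bash
python3 -c "
from h import *
s=env.state();print(s['joint_positions'].round(2),s['width'],s['finger_force'],s['ee_pos'])"
```

```text
[ 0.04  0.73  0.03  2.21 -0.1   0.2  -1.41] 0.3451802418231945 59.33163925074041 [515.11129266 -86.18587301   5.1414163 ]
```

Emit:
play_rows(commands=[[0,0,-0.001,0,0,0,0.055],[0,0,0,0,0,0,0.055],[0,0,0,0,0,-0.157,0.055],[0,0,0,0,0,-0.157,0.055],[0,0,0,0,0,-0.157,0.055],[0,0,0,0,0,-0.157,0.055],[0,0,0,0,0,-0.157,0.055],[0,0,0,0,0,-0.157,0.055]])

```text
t: 4.1
ee_pos: [515.0, -86.0, 5.2]
orientation: [0.89, 0.456, 0.0, 0.0]
force: [-0.9, -0.5, 0.2]
width: 0.644
finger_force: 0.0
```

Emit:
play_rows(commands=[[0,0,0,0,0,-0.157,0.055],[0,0,0,0,0,-0.157,0.055],[0,0,0,0,0,-0.157,0.055],[0,0,0,0,0,-0.157,0.055],[0,0,0,0,0,0,0.04],[0,0,0,0,0,0,0.02],[0,0,0,0,0,0,0.02],[0,0,0,0,0,0,0.02]])

```text
t: 5.1
ee_pos: [514.9, -86.1, 5.6]
orientation: [0.709, 0.705, -0.0, 0.0]
force: [-0.8, 0.4, 5.7]
width: 0.346
finger_force: 58.7
```

```bash
python3 -c "
from h import *
s=env.state();print(s['joint_positions'].round(2),s['width'],s['finger_force'],s['ee_pos'],s['force']); print(Rn.from_quat(s['orientation']).as_matrix().round(3))"
```

```text
[ 0.21  0.74 -0.22  2.2   0.61  0.26 -0.56] 0.34595398903625835 58.72156354598701 [514.85232184 -86.12751016   5.64472268] [-0.82367626  0.42710828  5.73748582]
[[ 0.005  1.     0.   ]
 [ 1.    -0.005 -0.001]
 [-0.001  0.    -1.   ]]
```

Emit:
play_rows(commands=[[0,0,-0.03,0,0,0,0.02],[0,0,-0.06,0,0,0,0.02],[0,0,-0.06,0,0,0,0.02],[0.03,-0.01,-0.025,0,0,0,0.02],[0.043,-0.013,0,0,0,0,0.02],[0.05,-0.014,0,0,0,0,0.02],[0.0506,-0.013,0,0,0,0,0.02],[0,0,0,0,0,0,0.02]])

```text
t: 6.1
ee_pos: [464.0, 91.9, 180.7]
orientation: [0.706, 0.708, 0.001, -0.001]
force: [-0.3, -1.0, -0.0]
width: 0.346
finger_force: 59.5
```

Run:
```python
from h import *
s=env.state();print(s['ee_pos'],s['width'],s['finger_force'],s['force'])
a=[]
for n,(u,v) in(("top",(286,243)),("side",(378,200))):
    p,d=env.grab_frame(n);np.savez(f"pics/{n}1.npz",p=p,d=d);r=30
    e=s['ee_pos'];print(n,proj(n,e),proj(n,e+[0,0,-5]))
    a.append(cv2.resize(p[v-r:v+r,u-r:u+r],(400,400),interpolation=cv2.INTER_CUBIC))
cv2.imwrite("pics/c3.png",np.hstack(a)[:,:,::-1])
```

```text
[464.02793013  91.93597735 180.65309451] 0.34633294356914046 59.46174642071128 [-0.32448617 -0.98715111 -0.00817919]
top [281.53714309 243.13281864] [281.7062467  243.21920291]
side [380.87290023 194.23052588] [380.6620447  195.80716698]
```

View pics/c3.png

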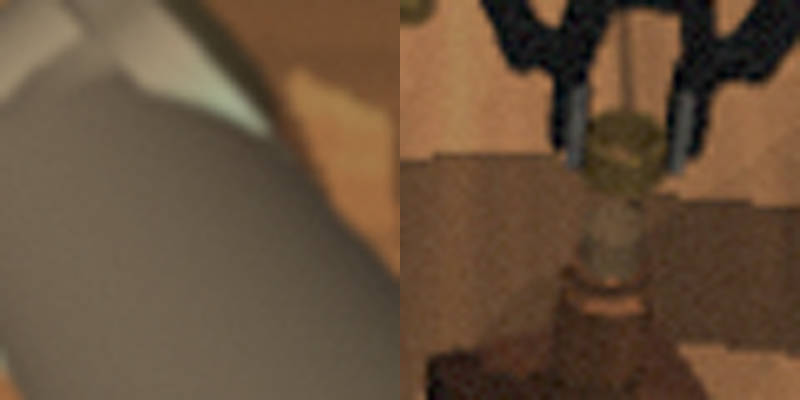

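The side view shows the ring at about (625,150) in the crop, held nearly above the tenon at (614,235). It is a few mm off to the right, which is toward -x.

Run:
```python
from h import *
s=env.state();e=s['ee_pos'];print(e)
S=np.load("pics/side1.npz");p,d=S['p'],S['d']
np.set_printoptions(linewidth=200)
g=cv2.cvtColor(p,cv2.COLOR_RGB2HSV)
for v in (189,192,194,203,206,208,210,213): print(v,g[v,370:392,1],g[v,370:392,2]);print('   d',d[v,374:386].round(0).astype(int))
print("top depth start", np.load("pics/top0.npz")['d'][240:248,280:290].round(0).astype(int))
for t in((284.2,243.7),(284,244)):print(onplane("top",*t,150))
c=env.calibration("side")
def w(u,v,z):
    o,r=ray("side",u,v);return o+r*z
for v in(188,190,192,194,202,204,206,208): print(v,w(380,v,float(np.median(d[v,378:383]))).round(1))
```

```text
[464.76089451  87.92873207 180.22122107]
189 [124  55  23  17  35  31 209 133 140 136 134 145 128 158 124 142 149 148  36  26  28  14] [78 23 34 59 80 65 44 65 71 75 74 74 74 68 68 61 70 81 28 50 72 55]
   d [914 914 918 936 939 942 941 942 943 940 941 935]
192 [138 116 106  16  29  39 131 138 133 148 140 143 128 145 137 134 129 168  74  24  25  47] [133  57  77  62  70  46  68  87  90  95 106  98  82  72  67  74  87  76  38  63  62  27]
   d [919 921 923 920 945 948 945 950 949 948 947 942]
194 [138 137 102  29  39  68 152 143 171 150 143 135 149 150 142 149 137 135  18  21  72 130] [ 98 104  95  70  66  41  62  66  64  78  84  91 101 104  77  70  69  49  43  73  89 116]
   d [923 924 927 920 920 919 917 916 919 915 916 918]
203 [131 134 119 139 141 125 125 119 111 120 124 116 137 116 129 129 141 131 126 114 134 120] [101 101 107  97 101  96  92 101 103 106 101  99  91  88  87  93  85  82  75  78  78  83]
   d [1188 1185  955  951  950  953  953  951  951  951  956 1190]
206 [131 128 131 135 129 120 103 119 119 110 120 112 112 122 131 116 134 131 155 119 123 123] [ 99 102 103 100  9
[... 871 characters left out ...]
t [[1159 1093 1092 1081 1059 1064 1080 1083 1088 1091]
 [1157 1088 1060 1059 1057 1061 1060 1064 1086 1086]
 [1090 1062 1060 1058 1057 1056 1058 1060 1070 1082]
 [1080 1059 1055 1058 1060 1056 1059 1059 1058 1080]
 [1079 1061 1057 1055 1057 1057 1056 1052 1059 1077]
 [1077 1056 1058 1055 1055 1052 1056 1057 1058 1083]
 [1089 1056 1055 1055 1055 1060 1056 1061 1065 1078]
 [1087 1076 1062 1055 1055 1058 1060 1061 1075 1076]]
[463.83826746  87.27919183 150.        ]
[463.00132573  87.8413513  150.        ]
188 [466.5  78.1 189.1]
190 [465.8  77.  182. ]
192 [465.2  77.3 175.9]
194 [467.6 103.7 190.6]
202 [463.1  87.6 152.1]
204 [463.4  96.  152.6]
206 [463.   98.  147.8]
208 [462.7 101.  143.7]
```

Aligned within about 1 mm, so I'll descend.

Emit:
play_rows(commands=[[0,0,0.018,0,0,0,0.02],[0,0,0.006,0,0,0,0.02],[0,0,0.003,0,0,0,0.02],[0,0,0.003,0,0,0,0.02],[0,0,0.003,0,0,0,0.02],[0,0,0.002,0,0,0,0.02],[0,0,0,0,0,0,0.02],[0,0,0,0,0,0,0.02]])

```text
t: 7.2
ee_pos: [465.1, 87.7, 145.3]
orientation: [0.707, 0.707, 0.0, 0.0]
force: [0.2, 0.5, 0.6]
width: 0.344
finger_force: 59.5
```

Emit:
play_rows(commands=[[0,0,0.003,0,0,0,0.02],[0,0,0.003,0,0,0,0.02],[0,0,0.002,0,0,0,0.02],[0,0,0.001,0,0,0,0.02],[0,0,0.001,0,0,0,0.02],[0,0,0,0,0,0,0.02],[0,0,0,0,0,0,0.02],[0,0,0,0,0,0,0.02]])

```text
t: 8.2
ee_pos: [465.3, 87.8, 135.6]
orientation: [0.707, 0.707, 0.0, 0.0]
force: [-0.7, -0.2, 5.6]
width: 0.346
finger_force: 60.0
```

Emit:
play_rows(commands=[[0,0,0,0,0,0,0.05],[0,0,0,0,0,0,0.05],[0,0,0,0,0,0,0.055],[0,0,-0.03,0,0,0,0.055],[0,0,-0.04,0,0,0,0.055],[-0.03,0,-0.03,0,0,0,0.055],[-0.06,0.01,0,0,0,0,0.06],[-0.06,0.02,0,0,0,0,0.06]])

```text
t: 9.2
ee_pos: [494.6, -63.1, 236.0]
orientation: [0.707, 0.707, 0.0, 0.001]
force: [1.1, 0.9, 0.7]
width: 0.705
finger_force: 0.0
```

Run:
```python
from h import *
a=[]
for n,(u,v) in(("top",(286,243)),("side",(378,215))):
    p,d=env.grab_frame(n);r=30
    a.append(cv2.resize(p[v-r:v+r,u-r:u+r],(400,400),interpolation=cv2.INTER_CUBIC))
cv2.imwrite("pics/c4.png",np.hstack(a)[:,:,::-1])
s=env.state();print(s['ee_pos'],s['joint_positions'].round(2),s['width'])
```

```text
[495.68745342 -68.54936919 234.86748346] [ 0.45  0.37 -0.56  2.08  0.29  0.76 -0.3 ] 0.7031960851542995
```

View pics/c4.png

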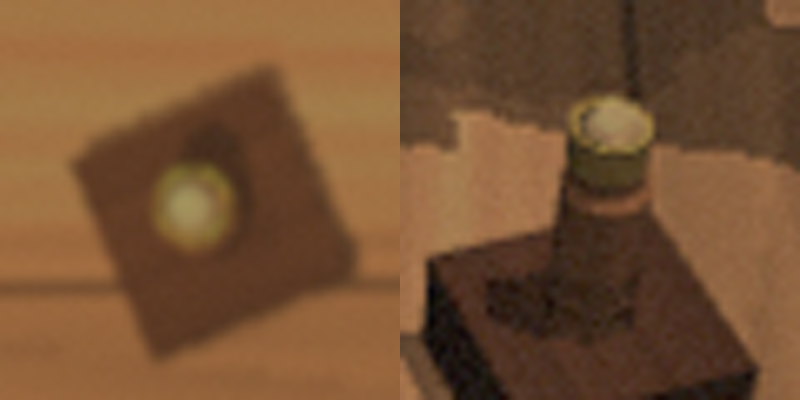

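The ferrule is seated: in the side crop its brass ring sits on the shoulder at (610,145), with the tenon tip just proud. Next is the narrow ring.

Emit:
play_rows(commands=[[-0.047,0.013,0.02,0,0,0,0.06],[-0.047,0.013,0.04,0,0,0,0.06],[-0.047,0.013,0.04,0,0,0,0.06],[-0.0466,0.012,0.04,0,0,0,0.06],[0,0,0.025,0,0,0,0.06],[0,0,0.015,0,0,0,0.06],[0,0,0,0,0,0,0.06],[0,0,0,0,0,0,0.06]])

```text
t: 10.3
ee_pos: [545.9, -247.7, 57.1]
orientation: [0.707, 0.707, 0.0, 0.001]
force: [-0.1, 0.2, -0.3]
width: 0.699
finger_force: 0.0
```

Emit:
play_rows(commands=[[-0.002,0,0.03,0,0,0,0.055],[0,0,0.015,0,0,0,0.055],[0,0,0.006,0,0,0,0.055],[0,0,0,0,0,0,0.05],[0,0,0,0,0,0,0.02],[0,0,0,0,0,0,0.02],[0,0,0,0,0,0,0.02],[0,0,0,0,0,0,0.02]])

```text
t: 11.3
ee_pos: [545.7, -250.5, 6.1]
orientation: [0.707, 0.707, 0.0, 0.001]
force: [-1.5, 0.8, 6.4]
width: 0.338
finger_force: 59.4
```

Run:
```python
from h import *
I=np.load("pics/top0.npz")['p'];hsv=cv2.cvtColor(I,cv2.COLOR_RGB2HSV)
m=cv2.inRange(hsv[190:270,410:490],(22,60,60),(45,255,255))
c=max(cv2.findContours(m,0,2)[0],key=cv2.contourArea);r=cv2.minAreaRect(c);print(r)
print(onplane("top",r[0][0]+410,r[0][1]+190,15))
s=env.state();print(s['ee_pos'],s['width'],s['finger_force'],s['joint_positions'].round(2))
```

```text
((39.455047607421875, 37.97190856933594), (41.37415313720703, 40.7745246887207), 77.00537872314453)
[ 513.98517114 -433.01703212   15.        ]
[ 545.68943526 -250.49237164    6.09525833] 0.3383603187038171 59.35079823131673 [ 0.54  0.78 -0.32  2.02  0.56  0.42 -0.21]
```

Emit:
play_rows(commands=[[0,0,-0.04,0,0,0,0.02],[0,0,-0.05,0,0,0,0.02],[-0.04,-0.007,0,0,0,0,0.02],[-0.045,-0.008,0,0,0,0,0.02],[-0.05,-0.009,0,0,0,0,0.02],[-0.046,-0.008,0,0,0,0,0.02],[0,0,0.02,0,0,0,0.02],[0,0,0.02,0,0,0,0.02]])

```text
t: 12.3
ee_pos: [512.9, -431.0, 54.4]
orientation: [0.708, 0.707, 0.0, 0.0]
force: [0.5, 0.6, -0.1]
width: 0.34
finger_force: 59.6
```

Emit:
play_rows(commands=[[0,0,0.02,0,0,0,0.02],[0,0,0.012,0,0,0,0.02],[0,0,0.007,0,0,0,0.02],[0,0,0.003,0,0,0,0.02],[0,0,0.001,0,0,0,0.02],[0,0,0.001,0,0,0,0.02],[0,0,0,0,0,0,0.02],[0,0,0,0,0,0,0.02]])

```text
t: 13.3
ee_pos: [513.1, -431.5, 11.3]
orientation: [0.708, 0.707, -0.0, 0.0]
force: [0.3, -0.2, -0.3]
width: 0.338
finger_force: 59.6
```

Emit:
play_rows(commands=[[0,0,0.001,0,0,0,0.02],[0,0,0,0,0,0,0.045],[0,0,0,0,0,0,0.05],[0,0,0,0,0,0,0.05],[0,0,-0.03,0,0,0,0.05],[0,0,-0.05,0,0,0,0.05],[0,0,-0.06,0,0,0,0.05],[0.05,-0.005,-0.06,0,0,0,0.055]])

```text
t: 14.3
ee_pos: [509.0, -394.0, 199.9]
orientation: [0.709, 0.705, -0.0, 0.001]
force: [0.8, -0.1, 0.4]
width: 0.645
finger_force: 0.0
```

Emit:
play_rows(commands=[[0.06,-0.006,-0.02,0,0,0,0.06],[0.06,-0.006,0,0,0,0,0.06],[0.06,-0.006,0,0,0,0,0.06],[0.06,-0.006,0,0,0,0,0.06],[0.06,-0.006,0,0,0,0,0.06],[0.06,-0.006,0,0,0,0,0.06],[0.06,-0.006,0,0,0,0,0.06],[0.049,-0.003,0,0,0,0,0.06]])

```text
t: 15.3
ee_pos: [464.1, 78.9, 217.9]
orientation: [0.707, 0.707, 0.0, 0.0]
force: [0.2, -0.4, 0.3]
width: 0.704
finger_force: 0.0
```

Run:
```python
from h import *
s=env.state();p,d=env.grab_frame("top");q,_=env.grab_frame("side")
a=cv2.resize(p[200:260,360:480],(800,400),interpolation=cv2.INTER_CUBIC)
cv2.imwrite("pics/c5.png",np.hstack([a[:,300:700],cv2.resize(q[165:245,340:420],(400,400),interpolation=cv2.INTER_CUBIC)])[:,:,::-1])
s=env.state();print(s['ee_pos'],s['joint_positions'].round(2))
```

```text
[464.41558582  82.44136891 218.31069513] [ 0.18  0.37 -0.63  2.15  0.33  0.71 -0.66]
```

View pics/c5.png

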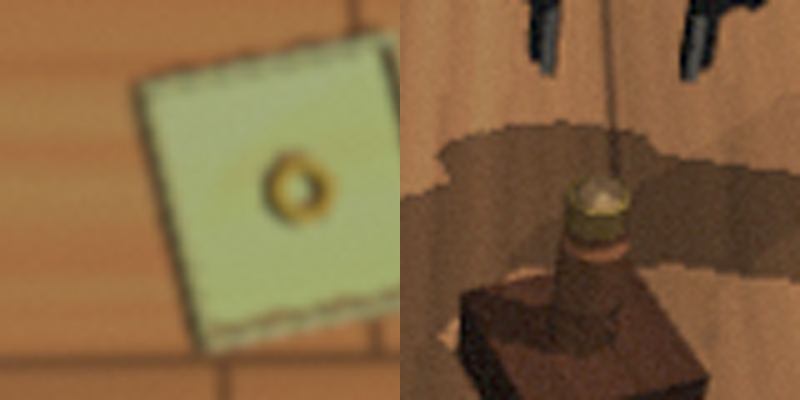

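The narrow ring lies flat in the tray at (297,187) in the crop, and the gripper is above the handle. Next I'll grip the belly.

Emit:
play_rows(commands=[[0,0,0.03,0,0,0,0.065],[0,0,0.02,0,0,0,0.065],[0,0,0,0,0,0,0.065],[0,0,0,0,0,0,0.065],[0,0,0,0,0,0,0.065],[0,0,0,0,0,0,0.065],[0,0,0,0,0,0,0.065],[0,0,0,0,0,0,0.065]])

```text
t: 16.4
ee_pos: [464.7, 76.6, 167.7]
orientation: [0.707, 0.707, 0.0, 0.0]
force: [-0.1, -0.5, 0.1]
width: 0.759
finger_force: 0.0
```

Emit:
play_rows(commands=[[0.011,0.0005,0,0,0,0,0.065],[0,0,0.02,0,0,0,0.065],[0,0,0.02,0,0,0,0.065],[0,0,0.02,0,0,0,0.065],[0,0,0.012,0,0,0,0.065],[0,0,0.006,0,0,0,0.065],[0,0,0,0,0,0,0.065],[0,0,0,0,0,0,0.065]])

```text
t: 17.4
ee_pos: [465.5, 87.7, 90.1]
orientation: [0.707, 0.707, 0.0, 0.0]
force: [-0.9, 0.5, -0.6]
width: 0.76
finger_force: 0.0
```

Emit:
play_rows(commands=[[0,0,0.001,0,0,0,0.05],[0,0,0,0,0,0,0.04],[0,0,0,0,0,0,0.025],[0,0,0,0,0,0,0.025],[0,0,0,0,0,0,0.025],[0,0,0,0,0,0,0.025],[0,0,-0.002,0,0,0,0.025],[0,0,-0.003,0,0,0,0.025]])

```text
t: 18.4
ee_pos: [465.1, 87.6, 93.7]
orientation: [0.707, 0.707, -0.0, -0.0]
force: [-1.1, 0.1, -1.7]
width: 0.408
finger_force: 59.7
```

Emit:
play_rows(commands=[[0,0,-0.01,0,0,0,0.025],[0,0,-0.02,0,0,0,0.025],[0,0,-0.03,0,0,0,0.025],[0,0,-0.04,0,0,0,0.025],[0,0,-0.04,0,0,0,0.025],[0,0,-0.04,0,0,0,0.025],[0,0.02,-0.03,0,0,0,0.025],[0,0.03,-0.01,0,0,0,0.025]])

```text
t: 19.4
ee_pos: [515.5, 87.7, 316.6]
orientation: [0.707, 0.707, 0.001, 0.001]
force: [0.9, 0.2, -1.5]
width: 0.405
finger_force: 59.9
```

Emit:
play_rows(commands=[[0,0.04,0,0,0,0,0.025],[0,0.04,0,0,0,0,0.025],[0,0.02,0,-0.02,0,0,0.025],[0,0,0,-0.05,0,0,0.025],[0,0,0,-0.08,0,0,0.025],[0,0,0,-0.08,0,0,0.025],[0,0,0,-0.08,0,0,0.025],[0,0,0,-0.08,0,0,0.025]])

```text
t: 20.4
ee_pos: [614.0, 87.5, 314.1]
orientation: [0.694, 0.693, 0.138, 0.138]
force: [0.4, 0.9, -1.6]
width: 0.395
finger_force: 59.8
```

Run:
```python
from h import *
s=env.state();print(s['ee_pos'],s['joint_positions'].round(2),s['width'],s['finger_force'],s['force']);R=Rn.from_quat(s['orientation']).as_matrix();print(R.round(2),np.degrees(np.arccos(-R[2,2])))
```

```text
[614.01730393  87.53977041 314.07483421] [ 0.14  0.3  -0.55  2.02  0.56  0.56 -0.79] 0.39546350939942576 59.76102517306572 [ 0.42149232  0.85375375 -1.58359227]
[[ 0.    0.92  0.38]
 [ 1.   -0.   -0.  ]
 [ 0.    0.38 -0.92]] 22.479528927828635
```

Emit:
play_rows(commands=[[0,0,0,-0.07,0,0,0.025],[0,0,0,-0.07,0,0,0.025],[0,0,0,-0.07,0,0,0.025],[0,0,0,-0.07,0,0,0.025],[0,0,0,-0.06,0,0,0.025],[0,0,0,-0.05,0,0,0.025],[0,0,0,0,0,0,0.025],[0,0,0,0,0,0,0.025]])

```text
t: 21.4
ee_pos: [616.5, 84.4, 314.1]
orientation: [0.66, 0.657, 0.253, 0.26]
force: [-0.8, -0.7, -2.6]
width: 0.406
finger_force: 60.0
```

Run:
```python
from h import *
s=env.state();R=Rn.from_quat(s['orientation']).as_matrix();e=s['ee_pos'];print(e,s['joint_positions'].round(2),s['width'],s['finger_force'],s['force'],np.degrees(np.arccos(-R[2,2])))
p,d=env.grab_frame("side");u,v=proj("side",e).astype(int);r=50;print(u,v)
for k in(79,-41,-63): print(k,proj("side",e+R[:,2]*k))
cv2.imwrite("pics/c6.png",cv2.resize(p[max(v-r,0):v+r,u-r:u+r],(600,600),interpolation=cv2.INTER_CUBIC)[:,:,::-1])
```

```text
[616.45004298  84.40605185 314.11490003] [-0.22  0.23 -0.17  2.29  1.84  0.31 -2.11] 0.40597083524252203 59.96687761391513 [-0.76058375 -0.67340507 -2.61262211] 42.57106388200366
319 142
79 [297.00286136 162.62352532]
-41 [331.81501566 131.67233903]
-63 [338.76795519 125.48492672]
```

View pics/c6.png

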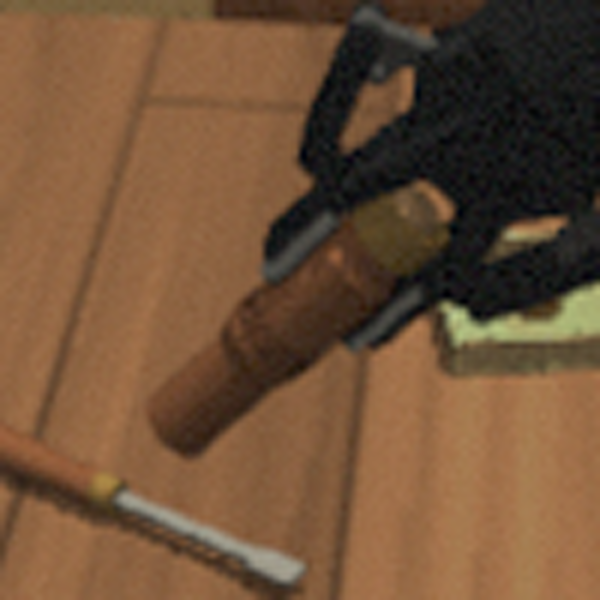

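The ferrule is on at the upper end, at about (405,235) in the crop. The butt points down at (178,430), and the image slope matches the tool's roughly 43° lean. I'll let it settle and check again.

Emit:
play_rows(commands=[[0,0,0,0,0,0,0.025],[0,0,0,0,0,0,0.025],[0,0,0,0,0,0,0.025],[0,0,0,0,0,0,0.025],[0,0,0,0,0,0,0.025],[0,0,0,0,0,0,0.025],[0,0,0,0,0,0,0.025],[0,0,0,0,0,0,0.025]])

```text
t: 22.45
ee_pos: [616.7, 84.7, 313.9]
orientation: [0.66, 0.657, 0.254, 0.26]
force: [0.5, 0.0, -1.3]
width: 0.4
finger_force: 60.0
```

Run:
```python
from h import *
s=env.state();R=Rn.from_quat(s['orientation']).as_matrix();a=np.degrees(np.arccos(-R[2,2]));w=abs(s['qd']).max();print(s['ee_pos'],s['width'],s['finger_force'],a,w)
if w<0.02 and 38<a<52 and s['finger_force']>40: print(env.sign_off())
```

```text
[616.73310694  84.67048937 313.88072388] 0.4004230759182404 59.96364817401627 42.63307320907248 0.0021669962777559034
the job is handed in; nothing more can be done
None
```

The job is handed in at about 22.5 s: the wide ferrule is down on the shoulder, the narrow one is in the tray, and the arm is holding the handle still, leaning about 43° with the ferrule end up and its butt roughly 245 mm above the bench; the verdict was not shown.

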